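Load the router's tool magazine in reverse order

ROBOT

A 6-joint arm with a two-finger parallel gripper is mounted at the origin on the work surface. World frame = base frame: x ahead of the robot, y to its left, z up, the work surface at z = 0. Lengths are in m, angles in rad, forces in N, time in s.
With the tool pointing down it reaches from about 0.3 to 0.875 m from the base axis. Payload 6.4 kg.
Tool frame: the origin (TCP) lies on the front face of the gripper's body, between the roots of the fingers; the fingertips stand 64 mm ahead of it and the grasp point (between the pads) lies bot.pinch_z ahead of it (bot.pinch_z is the distance from the TCP to the grasp point, in m); x points along the fingers, y is the direction in which the jaws open and shut, and the axes are right-handed (so a half turn about x gives the same grasp; the last joint's range is limited). The gripper opens to 88 mm and grips with 3 to 60 N. Pads are 18 mm wide; open, the fingers measure 123 mm over their backs; the gripper's body (75 mm by 187 mm) begins 45 mm behind the grasp point.
Start: joints at [-1.527, 0.181, 1.607, -0, 1.354, -0.206], TCP at [0.142, -0.557, 0.303] pointing down, gripper open.
Joint ranges: [-2.99, 2.99], [-0.89, 2.07], [0.3, 2.58], [-1.14, 4.28], [0, 2.63], [-3.12, 3.12]. Speed limits (rad/s): [2.57, 2.57, 3.01, 3.14, 3.14, 3.14].

INTERFACE

Orientations are given as a unit quaternion [x, y, z, w].
In Python, from bench import bot gives the robot as it stands.
- The arm moves only by the shell command python3 -m crank 'ROWS'. ROWS is JSON, a list of rows, each a list of 5 numbers: the shift along the tool's x, y, z in cm, then the turn about the tool's x in degrees, then the finger opening in cm, from 0 to 8.81. A call has 1 to 12 rows; each row is the pose to reach, as a shift and turn from the pose measured when the call began, along the tool's axes at that moment; what a row does not reach only later rows make up. A row lasts 1/12 s, in which the tool goes at most 41.7 mm and 7.16 degrees, less where a joint would pass 70% of its speed; a pose out of reach is approached as far as the arm can. A call with a gripper value outside its range is refused whole. The fingers move at their own pace and stop on an object; the grip force is fixed at half the most. Time passes only in rows, so rows that repeat a pose let the fingers close. It gives the time, the measured TCP pose, the force and the opening at its end, in the units of the state.
- bot.read_state(): the state, without advancing time (a new reading comes with each control period).
- bot.camera(name): name is "scene" or "top"; returns the picture (384x512x3 uint8, blue, green, red); there is no depth.
- bot.get_calibration(name): a dict with "vfov" (degrees; the focal length in pixels is half the picture's height over the tangent of half this angle, whatever the lens; pixels are square), "cx", "cy" (the principal point, pixels), "R" (3x3) and "t" (3): a world point X has camera coordinates R X + t. Camera axes: x right, y down, z forward; pixel columns grow to the right and rows downward; lengths in m; the calibration is good to about 2 mm. A picture is of the moment at which its call begins. get_calibration takes no time and is no camera call.
- bot.job_done(): hands the job in, once; it reports no verdict.
Trained networks look in the newest picture that a camera, given by its name, has taken for a name from the list of things; names that differ only in an ending like _2 or _b are one class to them, and where a whole thing is asked for, a point or a joint stands for the part that bears it (a point fixed in the world has none). Each returns a list of dicts, best first, with "p" (0 to 1); they miss things now and then, are a little off and sometimes report something else, mostly with a low value. They report only what shows in the picture. A call takes as long as a camera call. They do not tell look-alikes from the thing itself.
- bot.recognise(camera, target): "xyz" ([x, y, z] in m, in world coordinates, good to about 4 mm: the middle of the surface that is visible of it).
- bot.trace(camera, target): "region" (384x512 bool, what is visible of it).
- bot.place_of(camera, target): "xyz" ([x, y, z] in m, in world coordinates, good to about 4 mm: a listed point, or the origin of a listed thing).
The state is a dict: "time_s": time; "joint_positions": joint angles; "dq": joint speeds; "joint_efforts": joint torques, N m; "ee_pos": TCP position; "eef_rot": TCP orientation; "contact_force": force on the tool from outside, world axes, zero at the start; "wrist_torque": the same for the moment, N m; "opening": finger opening in m.
Only numpy, scipy, OpenCV 4.12 (cv2) and the standard library are available. Lean on these libraries where they do the work, as an engineer would, in place of code of your own. Each camera call takes 0.05 s, during which the arm holds its last target. There are 200 camera calls.

TASK

Load the router's empty aluminium tool magazine with the four tool holders from the wooden setting-up rack, in reverse order: the holder that starts nearest the robot goes into the pocket farthest from the robot, the second nearest into the second farthest, and so on. Keep the holders upright, lower each gently (do not drop it) until its flange rests on the magazine, and let go.

Things in the scene. Friction and masses are not known exactly. Their poses are not given: they have to be found in the camera images.
- straight_grip (a point): Upright round steel tool holder, about 0.5 kg, 118 mm tall; cutter on top (20 mm tall): a plain rod 12 mm across. Below it a dark nut to grip (38 mm across, 44 tall), a flange (48 across, 8 thick) and a tapered shank (46 long, 31 across narrowing to 18 at the foot). This point: centre of the nut, 30 mm above the flange's underside, 76 above the foot. z up.
- vee_grip (a point): Upright round steel tool holder, about 0.5 kg, 118 mm tall; cutter on top (20 mm tall): a cone 26 mm across, point up. Below it a dark nut to grip (38 mm across, 44 tall), a flange (48 across, 8 thick) and a tapered shank (46 long, 31 across narrowing to 18 at the foot). This point: centre of the nut, 30 mm above the flange's underside, 76 above the foot. z up.
- ball_grip (a point): Upright round steel tool holder, about 0.5 kg, 118 mm tall; cutter on top (20 mm tall): a ball 18 mm across on a neck. Below it a dark nut to grip (38 mm across, 44 tall), a flange (48 across, 8 thick) and a tapered shank (46 long, 31 across narrowing to 18 at the foot). This point: centre of the nut, 30 mm above the flange's underside, 76 above the foot. z up.
- disc_grip (a point): Upright round steel tool holder, about 0.5 kg, 118 mm tall; cutter on top (20 mm tall): a flat disc 32 mm across on a stem. Below it a dark nut to grip (38 mm across, 44 tall), a flange (48 across, 8 thick) and a tapered shank (46 long, 31 across narrowing to 18 at the foot). This point: centre of the nut, 30 mm above the flange's underside, 76 above the foot. z up.
- block_straight: Fixed wooden block of the setting-up rack, 64 x 72 x 50 mm (all four alike): the one in which the holder with the straight cutter stands at the start, in a round hole 36 mm across. Origin at the centre of its underside, 12 mm above the table; axes as the rack's.
- block_vee: Fixed wooden block of the setting-up rack, 64 x 72 x 50 mm (all four alike): the one in which the holder with the vee cutter stands at the start, in a round hole 36 mm across. Origin at the centre of its underside, 12 mm above the table; axes as the rack's.
- block_ball: Fixed wooden block of the setting-up rack, 64 x 72 x 50 mm (all four alike): the one in which the holder with the ball cutter stands at the start, in a round hole 36 mm across. Origin at the centre of its underside, 12 mm above the table; axes as the rack's.
- block_disc: Fixed wooden block of the setting-up rack, 64 x 72 x 50 mm (all four alike): the one in which the holder with the disc cutter stands at the start, in a round hole 36 mm across. Origin at the centre of its underside, 12 mm above the table; axes as the rack's.
- rack: Wooden setting-up rack, fixed: a dark plank 300 x 90 x 12 mm with the four light blocks in a row along its x axis, at x = -105, -35, 35, 105 mm. Origin: centre of its underside, on the table; x runs along the row away from the robot (within 0.3 rad of straight ahead). The holders' flanges rest on the blocks, 62 mm above the table.
- magazine: Tool magazine, fixed, left or right of the rack: aluminium bar 286 x 72 x 50 mm on a dark foot 12 mm high, with four round pockets, 36 mm across, 50 deep, mouths up at 62 mm above the table, at x = -105, -35, 35, 105 mm, y = 0. Origin: centre of its underside, on the table; x along the row, away from the robot (within 0.3 rad). A seated flange rests on the bar's top.
Not all that is in view belongs to the job. Leave any green or red look-alike of the part that bears disc_grip alone.

How it is judged:
By the outcome, as a careful person would: the job done as asked, in the order asked, and still so for the second after the job is handed in, with the robot touching nothing.
It also fails if it takes over 120 s, if anything falls off the work surface, if the arm or the gripper's body presses on something with over 40 N, if the wrist force passes 120 N, or if a joint passes its speed limit or range.

## Working session

There is one attempt and no reset: what is moved stays moved. The work goes in short steps, Python scripts to look and compute and a shell command to move; the robot and the scene stay as the last step left them, time stands still between calls to the robot, and variables do not carry over. Pictures are saved under pics/ and viewed, about 12 in all and at most 16, crops included, and the job is handed in when it is done.

```bash
ls; mkdir -p pics
python3 - <<'E'
from bench import bot
import cv2,numpy as np
for c in("scene","top"):
    im=bot.camera(c);cv2.imwrite(f"pics/{c}0.png",im)
    k=bot.get_calibration(c);print(c,k)
    for t in("straight_grip","vee_grip","ball_grip","disc_grip","rack","magazine"):
        print(t,[(np.round(d["xyz"],4).tolist(),round(d["p"],2)) for d in bot.place_of(c,t)])
s=bot.read_state();print(s,bot.pinch_z)
E
```

```text
pics
scene {'vfov': 51.48318420842797, 'cx': 260.74626406242203, 'cy': 187.6797181949676, 'R': array([[-0.72675094,  0.68688725, -0.00435634],
       [ 0.39447714,  0.41216203, -0.82128573],
       [-0.56233518, -0.59858865, -0.57050046]]), 't': array([ 0.43512168, -0.12907476,  1.34801781])}
straight_grip [([0.6145, -0.2154, 0.0953], 0.9)]
vee_grip [([0.5424, -0.2357, 0.0903], 0.88)]
ball_grip [([0.4077, -0.2682, 0.0896], 0.82), ([0.4784, -0.2515, 0.0124], 0.63)]
disc_grip [([0.478, -0.2472, 0.0925], 0.83), ([0.5158, -0.3772, 0.0742], 0.7), ([0.4374, -0.3776, 0.0771], 0.53)]
rack [([0.4783, -0.2476, 0.0924], 0.66), ([0.5091, -0.2384, 0.0007], 0.56)]
magazine [([0.5206, 0.2422, 0.0002], 0.94)]
top {'vfov': 48.06198438215314, 'cx': 253.8077956092752, 'cy': 190.45666131929397, 'R': array([[-1.27133925e-02, -9.99917625e-01, -1.76411633e-03],
       [-9.84152943e-01,  1.28249759e-02, -1.76857303e-01],
       [ 1.76865359e-01, -5.12296030e-04, -9.84234922e-01]]), 't': array([-0.04682679,  0.53418473,  0.98366929])}
straight_grip [([0.61, -0.2168, 0.0924], 0.7)]
vee_grip [([0.5446, -0.2321
[... 217 characters left out ...]
.0002], 0.96)]
{'time_s': 0.7, 'joint_positions': array([-1.52730918e+00,  1.80782920e-01,  1.60697194e+00,  3.43865030e-05,
        1.35382035e+00, -2.06295781e-01]), 'dq': array([ 0.00010413,  0.00062812, -0.00217676,  0.00040227,  0.00080873,
        0.0008798 ]), 'joint_efforts': array([ 8.17096734e-04, -4.33708620e+01, -3.42114687e+01,  7.05643231e-02,
        3.09540541e-02,  2.28501148e-05]), 'ee_pos': array([ 0.14216493, -0.55717259,  0.30273765]), 'eef_rot': array([ 0.70161092,  0.08807249, -0.70158826,  0.08808672]), 'contact_force': array([-0.17646773,  0.14321312, -0.02354599]), 'wrist_torque': array([-0.02221744,  0.00714683,  0.02945377]), 'opening': 0.08803572678169158} 0.0453
```

View pics/scene0.png

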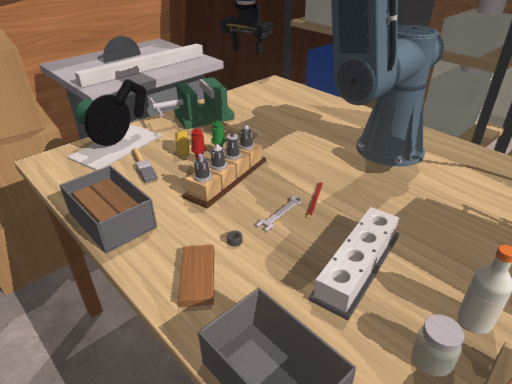

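View pics/top0.png

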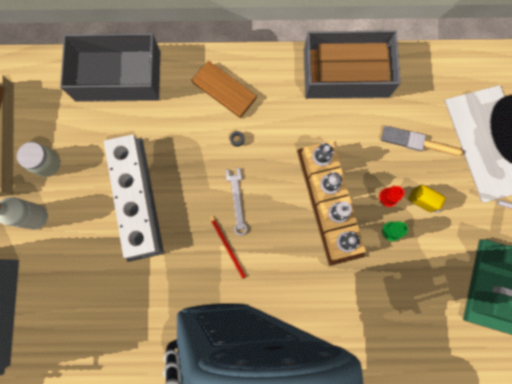

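Scene: rack at about (228,165), with four holders. In the top view the candidates are the steel holders at (324,153), (331,183), (340,211) and (348,241). The red (392,195) and green (395,230) look-alikes, and the yellow thing at (428,198), are not part of the job. The empty magazine is at top (133,197). Next I'll fit poses and check them in a close crop.

```bash
cat > h.py <<'E'
from bench import bot
import numpy as np,cv2
from scipy.optimize import least_squares
def proj(c,X):
    k=bot.get_calibration(c);f=192/np.tan(np.radians(k["vfov"]/2))
    P=np.atleast_2d(X)@k["R"].T+k["t"];return np.c_[k["cx"]+f*P[:,0]/P[:,2],k["cy"]+f*P[:,1]/P[:,2]]
def ring(x,y,z,r,n=40):
    a=np.linspace(0,2*np.pi,n);return np.c_[x+r*np.cos(a),y+r*np.sin(a),0*a+z]
XS=np.array([-.105,-.035,.035,.105])
def row(p,z):
    c,s=np.cos(p[2]),np.sin(p[2]);return np.c_[p[0]+XS*c,p[1]+XS*s,XS*0+z]
def crop(c,im,u,v,w,h,s,rings):
    o=cv2.resize(im[v:v+h,u:u+w],None,fx=s,fy=s,interpolation=cv2.INTER_CUBIC)
    for X,col in rings:
        q=((proj(c,X)-[u,v]+.5)*s-.5).round().astype(int);cv2.polylines(o,[q],False,col,1)
    return o
E
python3 - <<'E'
from h import *
ims={c:bot.camera(c) for c in("top","scene")}
# holders: place_of both cameras, line fit
pts={"ball":[(.4077,-.2682),(.4154,-.2639)],"disc":[(.478,-.2472),(.4809,-.2512)],"vee":[(.5424,-.2357),(.5446,-.2321)],"straight":[(.6145,-.2154),(.61,-.2168)]}
A=np.array(list(pts.values()))
r=least_squares(lambda p:(A-row(p,0)[:,None,:2]).ravel(),[.51,-.24,.24]);R=r.x
print("rack",R,"res mm",(r.fun*1e3).round(1))
# magazine: dark pocket blobs in top view
M0=np.array([.523,.242,-.13])
for c in ims:
    g=cv2.cvtColor(ims[c],cv2.COLOR_BGR2GRAY)
    for t in("magazine",):
        reg=bot.trace(c,t)[0]["region"];print(c,reg.sum(),cv2.minAreaRect(np.argwhere(reg)[:,::-1].astype(np.float32)))
    m=((g<110)).astype(np.uint8)
    n,l,st,ce=cv2.connectedComponentsWithStats(m)
    f=cv2.morphologyEx(reg.astype(np.uint8),cv2.MORPH_CLOSE,np.ones((9,9)))
    for i in range(1,n):
        u,v=ce[i].astype(int)
        if f[v,u] and 20<st[i,4]<600: print(c,ce[i].round(1),st[i])
o=np.hstack([crop("top",ims["top"],90,120,100,150,4,[(ring(*x,.018),(0,0,255)) for x in row(M0,.062)]),
 crop("top",ims["top"],285,130,100,150,4,[(ring(x,y,.070,.024),(0,0,255)) for x,y,_ in row(R,0)]+[(ring(x,y,.114,.019),(0,255,0)) for x,y,_ in row(R,0)])])
cv2.imwrite("pics/c1.png",o)
from scipy.spatial.transform import Rotation as Ro
print(Ro.from_quat(bot.read_state()["eef_rot"]).as_matrix().round(3))
E
```

```text
rack [ 0.5116875  -0.2413125   0.24301734] res mm [-2.1 -1.6  5.6  2.7  0.3  2.5  3.2 -1.5 -3.3 -2.8 -1.1  0.8  0.9  0.6
 -3.6 -0.8]
top 4968 ((132.62107849121094, 196.93695068359375), (124.06745147705078, 42.031585693359375), 79.59229278564453)
top [120.7 153.5] [115 149  13  10  99]
top [125.9 181.4] [120 177  13  10 106]
top [131.  209.2] [125 204  13  12 127]
top [136.1 238.3] [130 232  13  13 133]
scene 4847 ((355.29644775390625, 260.0531005859375), (48.63831329345703, 115.45278930664062), 30.379125595092773)
scene [382.3 221.6] [378 218   9   7  39]
scene [370.7 238.2] [365 235  11   7  49]
scene [359.2 256.5] [356 253   7   8  41]
scene [345.9 277. ] [344 273   6   9  41]
[[-0.     0.247 -0.969]
 [-0.    -0.969 -0.247]
 [-1.     0.     0.   ]]
```

View pics/c1.png

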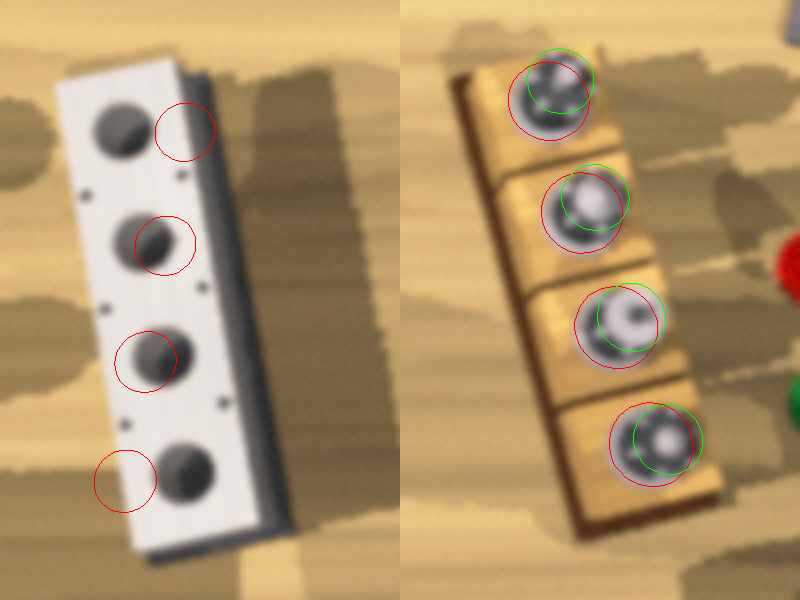

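The crop shows four steel holders: ball nearest, then disc, vee and straight. The fitted flange rings match well. My first guess at the magazine yaw had the wrong sign, and the pockets are at crop (122,131), (143,242), (163,356) and (185,473). I'll fit the magazine pose from those and check it in the scene camera.

```bash
cat >> h.py <<'E'
from scipy.spatial.transform import Rotation as Ro
RACK=np.array([.5117,-.2413,.2430])
def go(xy,z,yaw):
    "row (tool axes, cm, deg) from the present pose to TCP at xy,z with jaws across a row of the given yaw"
    s=bot.read_state();M=Ro.from_quat(s["eef_rot"]).as_matrix()
    d=M.T@(np.array([*xy,z])-s["ee_pos"])*100
    y=M[:,1];n=np.array([np.sin(yaw),-np.cos(yaw)])
    a=np.arctan2(y[0]*n[1]-y[1]*n[0],y[0]*n[0]+y[1]*n[1])
    a=(a+np.pi/2)%np.pi-np.pi/2
    print("row",d.round(2),"turn",round(-np.degrees(a),2),"t",round(s["time_s"],2),"q6",s["joint_positions"][5].round(2))
E
python3 - <<'E'
from h import *
uv=np.array([(185,473),(163,356),(143,242),(122,131)])
uv=(uv+.5)/4-.5+[90,120]
r=least_squares(lambda p:(proj("top",row(p,.062))-uv).ravel(),[.522,.242,.15]);M=r.x
print("mag",M,r.fun.round(2))
im=bot.camera("scene")
o=np.hstack([crop("scene",im,305,195,100,115,4,[(ring(*x,.018),(0,0,255)) for x in row(M,.062)]),
 crop("scene",im,180,115,100,115,4,[(ring(x,y,.070,.024),(0,0,255)) for x,y,_ in row(RACK,0)]+[(ring(x,y,.114,.019),(0,255,0)) for x,y,_ in row(RACK,0)])])
cv2.imwrite("pics/c2.png",o)
go(row(RACK,0)[0,:2],.25,RACK[2])
E
```

```text
mag [0.52554585 0.24341422 0.21580043] [-0.03 -0.02  0.11  0.04 -0.11  0.03  0.03 -0.05]
row [  5.27 -21.54 -33.11] turn 0.39 t 0.95 q6 -0.21
```

View pics/c2.png

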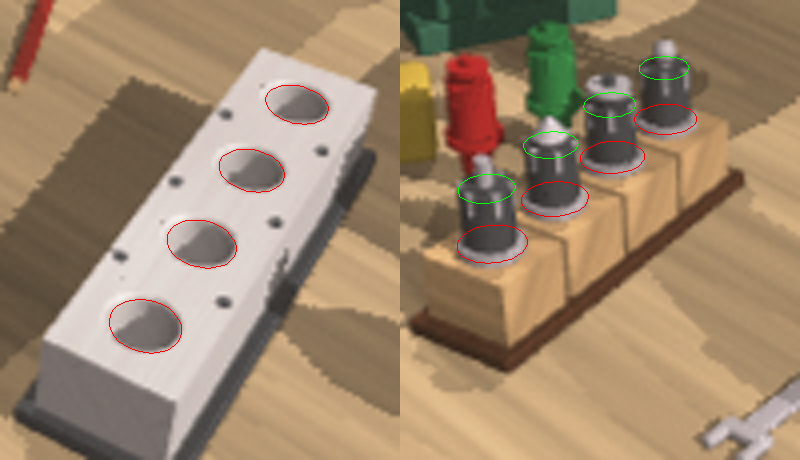

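```bash
echo 'MAG=np.array([.5255,.2434,.2158])' >> h.py
python3 -m crank '[[2,-10,-15,0,8.8],[5.3,-21.5,-33.1,0.4,8.8],[5.3,-21.5,-33.1,0.4,8.8],[5.3,-21.5,-33.1,0.4,8.8],[5.3,-21.5,-33.1,0.4,8.8],[5.3,-21.5,-33.1,0.4,8.8],[5.3,-21.5,-33.1,0.4,8.8],[5.3,-21.5,-33.1,0.4,8.8],[5.3,-21.5,-33.1,0.4,8.8],[5.3,-21.5,-33.1,0.4,8.8],[5.3,-21.5,-33.1,0.4,8.8],[5.3,-21.5,-33.1,0.4,8.8]]'
python3 - <<'E'
from h import *
go(row(RACK,0)[0,:2],.141,RACK[2])
im=bot.camera("scene");cv2.imwrite("pics/s1.png",cv2.resize(im[60:200,160:340],None,fx=4,fy=4))
E
```

```text
time_s: 1.95
ee_pos: [0.4103, -0.2661, 0.2496]
eef_rot: [-0.702, -0.087, 0.702, -0.087]
contact_force: [-0.1, -0.4, 0.3]
opening: 0.0881
row [10.86  0.04  0.05] turn 0.17 t 1.95 q6 0.51
```

View pics/s1.png

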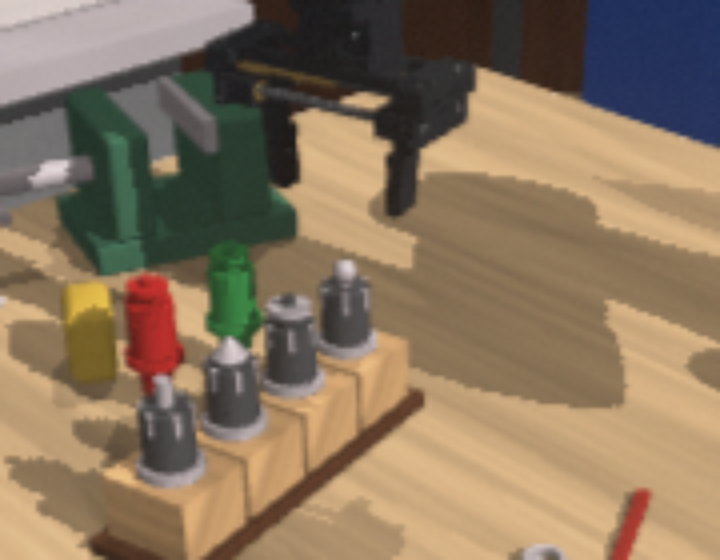

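The jaws straddle the nearest holder (ball, crop (345,305)) and open across the row. Now down and grip.

```bash
python3 -m crank '[[3.5,0,0,0,8.8],[7,0,0,0,8.8],[9.5,0,0,0,8.8],[10.9,0,0.1,0,8.8],[10.9,0,0.1,0,8.8],[10.9,0,0.1,0,8.8],[10.9,0,0.1,0,3],[10.9,0,0.1,0,3],[10.9,0,0.1,0,3],[10.9,0,0.1,0,3],[10.9,0,0.1,0,3],[10.9,0,0.1,0,3]]'
python3 -c "
from h import *
go(row(RACK,0)[0,:2],.275,RACK[2])"
```

```text
time_s: 3.0
ee_pos: [0.409, -0.2675, 0.1413]
eef_rot: [0.702, 0.086, -0.702, 0.087]
contact_force: [-0.3, 0.1, -0.3]
opening: 0.0502
row [-13.37  -0.05  -0.1 ] turn 0.08 t 3.0 q6 0.5
```

```bash
python3 -m crank '[[0,0,0,0,3],[0,0,0,0,3],[0,0,0,0,3],[0,0,0,0,3],[-1,0,0,0,3],[-3,0,0,0,3],[-6,0,0,0,3],[-10,0,0,0,3],[-13.4,0,0,0,3],[-13.4,0,0,0,3],[-13.4,0,0,0,3]]'
python3 - <<'E'
from h import *
go(row(MAG,0)[3,:2],.275,MAG[2])
bot.camera("top")
im=bot.camera("scene");cv2.imwrite("pics/s2.png",cv2.resize(im[20:200,160:340],None,fx=3,fy=3))
for c in("scene","top"):print([(np.round(d["xyz"],4),d["p"]) for d in bot.place_of(c,"ball_grip")],bot.read_state()["ee_pos"])
E
```

```text
time_s: 3.92
ee_pos: [0.4093, -0.2678, 0.2768]
eef_rot: [0.703, 0.085, -0.701, 0.088]
contact_force: [0.6, -1.1, -6.4]
opening: 0.0371
row [ 3.000e-02 -4.649e+01 -3.414e+01] turn 1.64 t 3.92 q6 0.5
[(array([ 0.412 , -0.2678,  0.2225]), 0.87)] [ 0.40779864 -0.26619481  0.27269   ]
[] [ 0.40782047 -0.26623485  0.2725802 ]
```

View pics/s2.png

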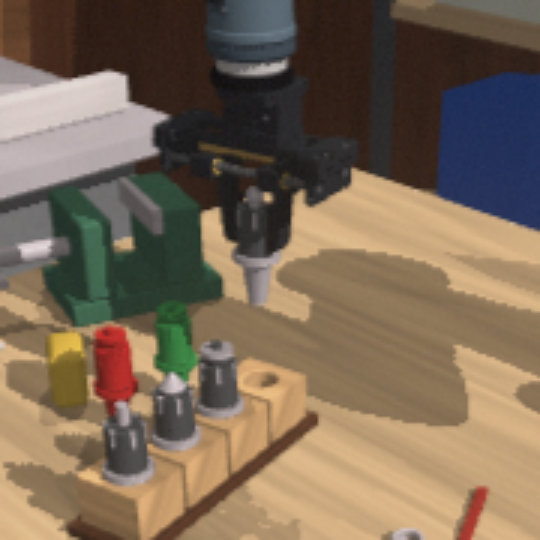

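Ball holder is gripped and upright. Carrying it to the farthest pocket.

```bash
python3 -m crank '[[0,-3,-2,0.4,3],[0,-7,-5,0.8,3],[0,-46.5,-34.1,1.6,3],[0,-46.5,-34.1,1.6,3],[0,-46.5,-34.1,1.6,3],[0,-46.5,-34.1,1.6,3],[0,-46.5,-34.1,1.6,3],[0,-46.5,-34.1,1.6,3],[0,-46.5,-34.1,1.6,3],[0,-46.5,-34.1,1.6,3],[0,-46.5,-34.1,1.6,3],[0,-46.5,-34.1,1.6,3]]'
python3 -c "
from h import *
go(row(MAG,0)[3,:2],.21,MAG[2])"
```

```text
time_s: 5.12
ee_pos: [0.5943, 0.1934, 0.2703]
eef_rot: [-0.7, -0.077, 0.706, -0.075]
contact_force: [1.4, -1.2, -5.7]
opening: 0.0374
row [ 6.02 -6.33 -4.9 ] turn 0.05 t 5.12 q6 1.48
```

```bash
python3 -m crank '[[0,-3,-2.3,0,3],[0,-5.5,-4.2,0,3],[1,-6.3,-4.9,0,3],[4,-6.3,-4.9,0,3],[6,-6.3,-4.9,0,3],[6,-6.3,-4.9,0,3],[6,-6.3,-4.9,0,3]]'
cat > chk.py <<'E'
import sys
from h import *
i=int(sys.argv[1]);P=row(MAG,.062)[i]
go(P[:2],.15,MAG[2])
o=[]
for c in("scene","top"):
    im=bot.camera(c);s=bot.read_state();x,y,z=s["ee_pos"];zg=z-.0453
    u,v=proj(c,[[P[0],P[1],.1]])[0].astype(int)-[40,55]
    u,v=max(u,0),max(v,0)
    dz=float(sys.argv[2]) # grasp height above the nut centre
    b=zg-dz-.03
    o.append(crop(c,im,u,v,80,100,5,[(ring(*P,.018),(0,0,255)),(ring(x,y,b+.008,.024),(0,255,0)),(ring(x,y,b,.024),(0,255,0)),(ring(x,y,b-.046,.009),(255,255,0))]))
cv2.imwrite(sys.argv[3],np.hstack(o)); print(s["ee_pos"],s["contact_force"].round(1),s["opening"])
E
python3 chk.py 3 .004 pics/k1.png
```

```text
time_s: 5.7
ee_pos: [0.6262, 0.2652, 0.2062]
eef_rot: [-0.698, -0.077, 0.708, -0.076]
contact_force: [0.8, -0.0, -5.5]
opening: 0.0372
row [ 5.62 -0.01 -0.28] turn 0.05 t 5.7 q6 1.58
[0.62853409 0.26543391 0.21059359] [ 0.4  0.5 -4.8] 0.03682971641746064
```

View pics/k1.png

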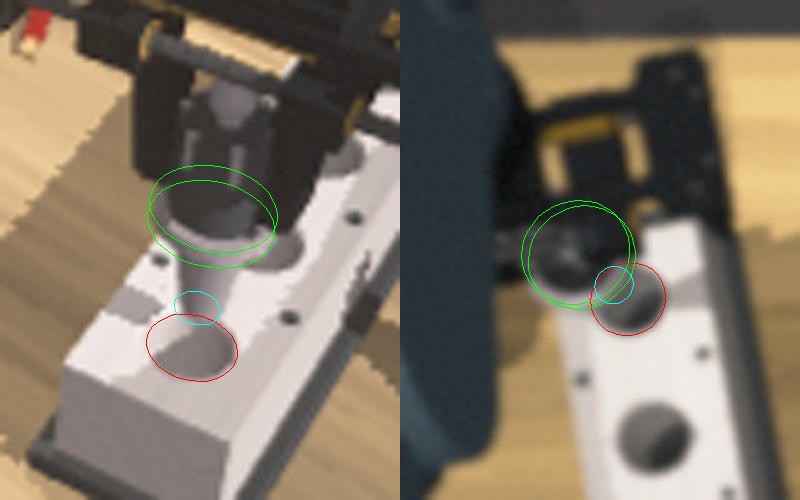

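The holder hangs over the far pocket, and the overlay is centred to within about 2 mm. Lowering.

```bash
python3 -m crank '[[2,0,0,0,3],[3.5,0,0,0,3],[4.5,0,0,0,3],[5.2,0,0,0,3],[5.8,0,0,0,3],[6.2,0,0,0,3],[6.2,0,0,0,3],[6.2,0,0,0,3]]'
python3 -c "
from h import *
go(row(MAG,0)[3,:2],.1413,MAG[2])"
```

```text
time_s: 6.47
ee_pos: [0.6282, 0.2656, 0.1488]
eef_rot: [-0.701, -0.077, 0.705, -0.075]
contact_force: [-0.0, 1.1, -5.7]
opening: 0.037
row [ 0.75 -0.03  0.01] turn 0.03 t 6.47 q6 1.58
```

```bash
python3 -m crank '[[0.2,0,0,0,3],[0.4,0,0,0,3],[0.5,0,0,0,3],[0.6,0,0,0,3],[0.7,0,0,0,3],[0.7,0,0,0,3]]'
```

```text
time_s: 6.97
ee_pos: [0.6282, 0.2657, 0.1417]
eef_rot: [-0.701, -0.077, 0.705, -0.075]
contact_force: [1.5, 0.4, -5.7]
opening: 0.0375
```

```bash
python3 -m crank '[[0.07,0,0,0,3],[0.14,0,0,0,3],[0.2,0,0,0,3],[0.2,0,0,0,3]]'
```

```text
time_s: 7.3
ee_pos: [0.6282, 0.2657, 0.1414]
eef_rot: [-0.701, -0.077, 0.705, -0.076]
contact_force: [-6.3, -2.2, 6.0]
opening: 0.0373
```

```bash
python3 -m crank '[[0,0,0,0,4.2],[0,0,0,0,4.6],[0,0,0,0,6.5],[0,0,0,0,6.5],[0,0,0,0,6.5],[0,0,0,0,6.5],[0,0,0,0,6.5],[-3,0,0,0,6.5],[-7,0,0,0,6.5],[-11,0,0,0,6.5],[-11,0,0,0,6.5]]'
python3 - <<'E'
from h import *
go(row(RACK,0)[1,:2],.25,RACK[2])
im=bot.camera("scene")
P=row(MAG,.062)[3]
o=crop("scene",im,305,180,110,125,4,[(ring(P[0],P[1],.062,.024),(0,0,255)),(ring(P[0],P[1],.070,.024),(0,255,0))]);cv2.imwrite("pics/k2.png",o)
E
```

```text
time_s: 8.22
ee_pos: [0.6328, 0.2665, 0.2616]
eef_rot: [0.706, 0.078, -0.7, 0.075]
contact_force: [1.4, 0.5, 1.4]
opening: 0.0651
row [ 0.78 47.08 26.26] turn -1.5 t 8.22 q6 1.58
```

View pics/k2.png

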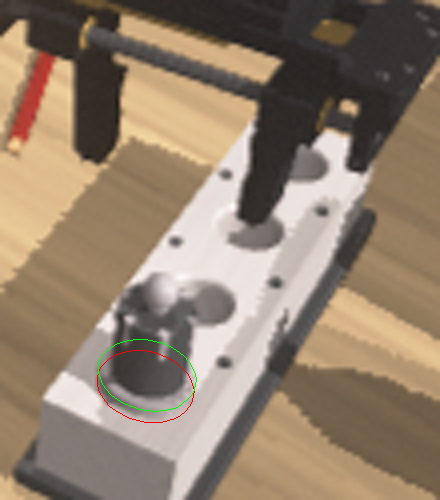

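The ball holder is seated with its flange flush, at crop (148,380). Next is disc.

```bash
python3 -m crank '[[0,5,2.8,-0.5,7],[0.8,47.1,26.3,-1.5,7],[0.8,47.1,26.3,-1.5,7],[0.8,47.1,26.3,-1.5,7],[0.8,47.1,26.3,-1.5,7],[0.8,47.1,26.3,-1.5,7],[0.8,47.1,26.3,-1.5,7],[0.8,47.1,26.3,-1.5,7],[0.8,47.1,26.3,-1.5,7],[0.8,47.1,26.3,-1.5,7],[0.8,47.1,26.3,-1.5,7],[0.8,47.1,26.3,-1.5,7]]'
python3 -c "
from h import *
go(row(RACK,0)[1,:2],.141,RACK[2])"
```

```text
time_s: 9.27
ee_pos: [0.4857, -0.215, 0.2468]
eef_rot: [0.703, 0.087, -0.701, 0.084]
contact_force: [0.9, 0.4, 0.2]
opening: 0.0701
row [10.56  3.22  1.66] turn -0.01 t 9.27 q6 0.68
```

```bash
python3 -m crank '[[0,3.2,1.7,0,7],[0,3.2,1.7,0,7],[0,3.2,1.7,0,7],[0,3.2,1.7,0,7]]'
cat > pre.py <<'E'
import sys
from h import *
i=int(sys.argv[1]);go(row(RACK,0)[i,:2],.141,RACK[2])
E
python3 pre.py 1
```

```text
time_s: 9.6
ee_pos: [0.4765, -0.2497, 0.2456]
eef_rot: [0.703, 0.088, -0.701, 0.083]
contact_force: [-0.1, 0.2, 0.6]
opening: 0.0705
row [10.46  0.1  -0.08] turn -0.06 t 9.6 q6 0.62
```

```bash
python3 -m crank '[[3.5,0.1,-0.1,0,7],[7,0.1,-0.1,0,7],[9.5,0.1,-0.1,0,7],[10.5,0.1,-0.1,0,7],[10.5,0.1,-0.1,0,7],[10.5,0.1,-0.1,0,3],[10.5,0.1,-0.1,0,3],[10.5,0.1,-0.1,0,3],[10.5,0.1,-0.1,0,3],[10.5,0.1,-0.1,0,3],[10.5,0.1,-0.1,0,3],[10.5,0.1,-0.1,0,3]]'
```

```text
time_s: 10.6
ee_pos: [0.4785, -0.2502, 0.1418]
eef_rot: [0.703, 0.087, -0.701, 0.084]
contact_force: [-0.9, 1.4, 6.6]
opening: 0.0374
```

```bash
python3 -m crank '[[0,0,0,0,3],[0,0,0,0,3]]'; python3 pre.py 1
```

```text
time_s: 10.77
ee_pos: [0.4784, -0.2502, 0.1418]
eef_rot: [0.703, 0.087, -0.701, 0.083]
contact_force: [-0.9, 0.3, 1.3]
opening: 0.0372
row [ 0.08 -0.06  0.05] turn -0.07 t 10.77 q6 0.62
```

Gripped at z=0.1418. Lift.

```bash
python3 -m crank '[[-1,0,0,0,3],[-3,0,0,0,3],[-6,0,0,0,3],[-10,0,0,0,3],[-13.4,0,0,0,3],[-13.4,0,0,0,3],[-13.4,0,0,0,3]]'
python3 -c "
from h import *
go(row(MAG,0)[2,:2],.275,MAG[2])"
```

```text
time_s: 11.35
ee_pos: [0.4785, -0.2515, 0.2779]
eef_rot: [0.704, 0.086, -0.7, 0.085]
contact_force: [-0.6, 0.2, -5.4]
opening: 0.0373
row [  0.49 -46.83 -19.9 ] turn 1.48 t 11.35 q6 0.62
```

```bash
python3 -m crank '[[0,-3,-1.3,0.4,3],[0,-7,-3,0.8,3],[0.2,-46.8,-19.9,1.5,3],[0.2,-46.8,-19.9,1.5,3],[0.2,-46.8,-19.9,1.5,3],[0.2,-46.8,-19.9,1.5,3],[0.2,-46.8,-19.9,1.5,3],[0.2,-46.8,-19.9,1.5,3],[0.2,-46.8,-19.9,1.5,3],[0.2,-46.8,-19.9,1.5,3],[0.2,-46.8,-19.9,1.5,3],[0.2,-46.8,-19.9,1.5,3]]'
python3 -c "
from h import *
go(row(MAG,0)[2,:2],.21,MAG[2])"
```

```text
time_s: 12.35
ee_pos: [0.5552, 0.2351, 0.2745]
eef_rot: [0.703, 0.077, -0.703, 0.076]
contact_force: [0.3, -0.6, -4.8]
opening: 0.0371
row [ 6.46 -1.44 -0.76] turn -0.01 t 12.35 q6 1.56
```

```bash
python3 -m crank '[[0,-1.4,-0.8,0,3],[1,-1.4,-0.8,0,3],[4,-1.4,-0.8,0,3],[6.4,-1.4,-0.8,0,3],[6.4,-1.4,-0.8,0,3],[6.4,-1.4,-0.8,0,3]]'
python3 -c "
from h import *
for i in range(1): go(row(MAG,0)[2,:2],.149,MAG[2])"
```

```text
time_s: 12.85
ee_pos: [0.5579, 0.2493, 0.2069]
eef_rot: [-0.701, -0.076, 0.705, -0.076]
contact_force: [0.4, 0.4, -3.7]
opening: 0.0374
row [ 5.78 -0.11 -0.25] turn -0.05 t 12.85 q6 1.58
```

```bash
python3 -c "
from h import *
bot.camera('top');bot.camera('top');print(bot.read_state()['ee_pos']); go(row(MAG,0)[2,:2],.149,MAG[2])"
```

```text
[0.56041824 0.24997013 0.21096126]
row [ 6.2  -0.1   0.06] turn -0.06 t 12.95 q6 1.58
```

```bash
python3 -m crank '[[2,-0.1,0,0,3],[3.5,-0.1,0,0,3],[4.5,-0.1,0,0,3],[5.2,-0.1,0,0,3],[5.8,-0.1,0,0,3],[6.2,-0.1,0,0,3],[6.4,-0.1,0,0,3],[6.6,-0.1,0,0,3],[6.6,-0.1,0,0,3],[6.6,-0.1,0,0,3]]'
python3 -c "
from h import *
go(row(MAG,0)[2,:2],.1418,MAG[2])"
```

```text
time_s: 13.78
ee_pos: [0.5605, 0.2511, 0.1453]
eef_rot: [0.704, 0.076, -0.702, 0.075]
contact_force: [-0.4, 0.1, -4.7]
opening: 0.0372
row [0.35 0.01 0.08] turn -0.05 t 13.78 q6 1.58
```

```bash
python3 -m crank '[[0.1,0,0.05,0,3],[0.2,0,0.05,0,3],[0.3,0,0.05,0,3],[0.36,0,0.05,0,3],[0.42,0,0.05,0,3],[0.48,0,0.05,0,3]]'; python3 -c "
from h import *
bot.camera('top');print(bot.read_state()['ee_pos'],bot.read_state()['contact_force'])"
```

```text
time_s: 14.28
ee_pos: [0.5601, 0.251, 0.1417]
eef_rot: [0.704, 0.076, -0.703, 0.075]
contact_force: [-6.5, -2.6, 11.6]
opening: 0.0373
[0.56004266 0.25105401 0.14176798] [-4.87794359 -0.46269506  5.94054791]
```

```bash
python3 -m crank '[[0,0,0,0,4.2],[0,0,0,0,4.6],[0,0,0,0,6.5],[0,0,0,0,6.5],[0,0,0,0,6.5],[0,0,0,0,6.5],[0,0,0,0,6.5],[-3,0,0,0,6.5],[-7,0,0,0,6.5],[-11,0,0,0,6.5],[-11,0,0,0,6.5]]'
python3 - <<'E'
from h import *
go(row(RACK,0)[2,:2],.25,RACK[2])
im=bot.camera("scene")
P=row(MAG,.062)[2]
o=crop("scene",im,305,180,110,125,4,[(ring(P[0],P[1],.062,.024),(0,0,255)),(ring(P[0],P[1],.070,.024),(0,255,0))]);cv2.imwrite("pics/k3.png",o)
E
```

```text
time_s: 15.25
ee_pos: [0.5638, 0.252, 0.2611]
eef_rot: [0.709, 0.077, -0.697, 0.075]
contact_force: [0.8, -0.1, 1.5]
opening: 0.0651
row [ 0.85 46.98 12.14] turn -1.59 t 15.25 q6 1.58
```

View pics/k3.png

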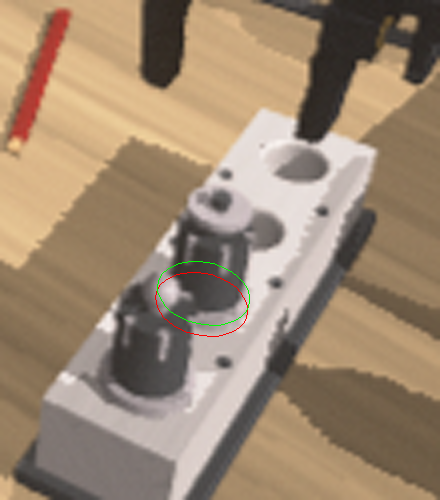

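Both are seated upright: ball at (150,360) and disc at (212,265). Next is vee.

```bash
python3 -m crank '[[0,5,1.3,-0.5,7],[0.8,47,12.1,-1.5,7],[0.8,47,12.1,-1.5,7],[0.8,47,12.1,-1.5,7],[0.8,47,12.1,-1.5,7],[0.8,47,12.1,-1.5,7],[0.8,47,12.1,-1.5,7],[0.8,47,12.1,-1.5,7],[0.8,47,12.1,-1.5,7],[0.8,47,12.1,-1.5,7],[0.8,47,12.1,-1.5,7],[0.8,47,12.1,-1.5,7]]'; python3 pre.py 2
```

```text
time_s: 16.3
ee_pos: [0.5438, -0.237, 0.2463]
eef_rot: [0.706, 0.085, -0.698, 0.083]
contact_force: [0.7, -0.4, -0.3]
opening: 0.07
row [10.53 -0.34 -0.17] turn -0.23 t 16.3 q6 0.71
```

```bash
python3 -c "
from h import *
bot.camera('top');bot.camera('top')"; python3 pre.py 2
```

```text
row [10.52 -0.4  -0.17] turn -0.39 t 16.4 q6 0.72
```

```bash
python3 -m crank '[[3.5,-0.4,-0.2,-0.3,7],[7,-0.4,-0.2,-0.3,7],[9.5,-0.4,-0.2,-0.3,7],[10.5,-0.4,-0.2,-0.3,7],[10.5,-0.4,-0.2,-0.3,7],[10.5,-0.4,-0.2,-0.3,7],[10.5,-0.4,-0.2,-0.3,3],[10.5,-0.4,-0.2,-0.3,3],[10.5,-0.4,-0.2,-0.3,3],[10.5,-0.4,-0.2,-0.3,3],[10.5,-0.4,-0.2,-0.3,3],[10.5,-0.4,-0.2,-0.3,3]]'
python3 pre.py 2
python3 -m crank '[[0,0,0,0,3],[0,0,0,0,3],[0,0,0,0,3]]'
```

```text
time_s: 17.4
ee_pos: [0.5463, -0.2332, 0.142]
eef_rot: [0.706, 0.085, -0.698, 0.085]
contact_force: [-0.6, 0.5, 3.5]
opening: 0.0372
row [ 0.1  -0.05  0.06] turn -0.09 t 17.4 q6 0.72
time_s: 17.65
ee_pos: [0.5463, -0.2332, 0.1421]
eef_rot: [0.706, 0.085, -0.698, 0.085]
contact_force: [0.2, -0.0, 0.8]
opening: 0.0372
```

```bash
python3 -m crank '[[-1,0,0,0,3],[-3,0,0,0,3],[-6,0,0,0,3],[-10,0,0,0,3],[-13.4,0,0,0,3],[-13.4,0,0,0,3],[-13.4,0,0,0,3]]'
python3 -c "
from h import *
go(row(MAG,0)[1,:2],.275,MAG[2])"
```

```text
time_s: 18.23
ee_pos: [0.5454, -0.2339, 0.2785]
eef_rot: [0.707, 0.084, -0.697, 0.086]
contact_force: [-0.2, 0.9, -5.0]
opening: 0.0376
row [  0.26 -46.92  -5.97] turn 1.46 t 18.23 q6 0.72
```

```bash
python3 -m crank '[[0,-3,-0.4,0.4,3],[0,-7,-0.9,0.8,3],[0,-46.9,-6,1.5,3],[0,-46.9,-6,1.5,3],[0,-46.9,-6,1.5,3],[0,-46.9,-6,1.5,3],[0,-46.9,-6,1.5,3],[0,-46.9,-6,1.5,3],[0,-46.9,-6,1.5,3],[0,-46.9,-6,1.5,3],[0,-46.9,-6,1.5,3],[0,-46.9,-6,1.5,3]]'
python3 -c "
from h import *
bot.camera('top');bot.camera('top')
go(row(MAG,0)[1,:2],.21,MAG[2])"
```

```text
time_s: 19.23
ee_pos: [0.4889, 0.2389, 0.2747]
eef_rot: [0.706, 0.076, -0.7, 0.077]
contact_force: [0.2, -0.8, -4.6]
opening: 0.0372
row [ 6.47  0.39 -0.11] turn 0.26 t 19.33 q6 1.59
```

```bash
python3 -m crank '[[1,0.4,-0.1,0.2,3],[4,0.4,-0.1,0.2,3],[6.4,0.4,-0.1,0.2,3],[6.4,0.4,-0.1,0.2,3],[6.4,0.4,-0.1,0.2,3]]'
python3 -c "
from h import *
bot.camera('top');bot.camera('top')
go(row(MAG,0)[1,:2],.149,MAG[2])"
```

```text
time_s: 19.75
ee_pos: [0.4896, 0.2341, 0.2077]
eef_rot: [0.704, 0.075, -0.702, 0.077]
contact_force: [0.2, -0.2, -3.0]
opening: 0.0371
row [ 6.21 -0.11  0.09] turn -0.01 t 19.85 q6 1.58
```

```bash
python3 -m crank '[[2,-0.1,0,0,3],[3.5,-0.1,0.05,0,3],[4.5,-0.1,0.05,0,3],[5.2,-0.1,0.05,0,3],[5.8,-0.1,0.05,0,3],[6.2,-0.1,0.05,0,3],[6.4,-0.1,0.05,0,3],[6.6,-0.1,0.05,0,3],[6.6,-0.1,0.05,0,3],[6.6,-0.1,0.05,0,3]]'
python3 -c "
from h import *
go(row(MAG,0)[1,:2],.142,MAG[2])"
```

```text
time_s: 20.68
ee_pos: [0.492, 0.236, 0.1454]
eef_rot: [0.707, 0.076, -0.699, 0.076]
contact_force: [0.0, 0.0, -4.7]
opening: 0.0373
row [ 0.34 -0.01  0.07] turn -0.01 t 20.68 q6 1.59
```

```bash
python3 -m crank '[[0.1,0,0.05,0,3],[0.2,0,0.05,0,3],[0.3,0,0.05,0,3],[0.36,0,0.05,0,3],[0.42,0,0.05,0,3],[0.46,0,0.05,0,3]]'; python3 -c "
from h import *
bot.camera('top');print(bot.read_state()['ee_pos'],bot.read_state()['contact_force'])"
```

```text
time_s: 21.18
ee_pos: [0.4917, 0.2359, 0.142]
eef_rot: [0.707, 0.076, -0.699, 0.076]
contact_force: [-6.3, -2.3, 11.1]
opening: 0.0374
[0.49162536 0.2359267  0.14200111] [-4.33844606 -1.92570696  6.94448165]
```

Seated at the grip height (0.1420). Release.

```bash
python3 -m crank '[[0,0,0,0,4.2],[0,0,0,0,4.6],[0,0,0,0,6.5],[0,0,0,0,6.5],[0,0,0,0,6.5],[0,0,0,0,6.5],[0,0,0,0,6.5],[-3,0,0,0,6.5],[-7,0,0,0,6.5],[-11,0,0,0,6.5],[-11,0,0,0,6.5]]'
python3 - <<'E'
from h import *
go(row(RACK,0)[3,:2],.25,RACK[2])
im=bot.camera("scene")
o=np.hstack([crop("scene",im,305,180,100,125,4,[]),crop("scene",im,180,115,100,125,4,[])]);cv2.imwrite("pics/k4.png",o)
E
```

```text
time_s: 22.15
ee_pos: [0.4942, 0.237, 0.2604]
eef_rot: [0.711, 0.077, -0.695, 0.076]
contact_force: [2.3, 0.7, 0.7]
opening: 0.0648
row [ 1.17 46.81 -1.92] turn -1.54 t 22.15 q6 1.59
```

View pics/k4.png

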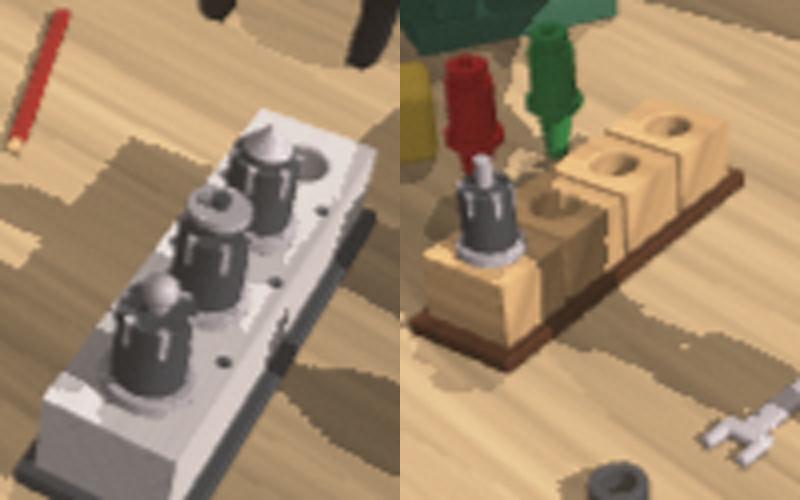

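Three are seated, and straight remains at (487,215).

```bash
python3 -m crank '[[0,5,0,-0.5,7],[0.8,46.8,-1.9,-1.5,7],[0.8,46.8,-1.9,-1.5,7],[0.8,46.8,-1.9,-1.5,7],[0.8,46.8,-1.9,-1.5,7],[0.8,46.8,-1.9,-1.5,7],[0.8,46.8,-1.9,-1.5,7],[0.8,46.8,-1.9,-1.5,7],[0.8,46.8,-1.9,-1.5,7],[0.8,46.8,-1.9,-1.5,7],[0.8,46.8,-1.9,-1.5,7],[0.8,46.8,-1.9,-1.5,7]]';  python3 -c "
from h import *
bot.camera('top');bot.camera('top')"; python3 pre.py 3
```

```text
time_s: 23.2
ee_pos: [0.612, -0.2223, 0.2484]
eef_rot: [0.709, 0.083, -0.695, 0.084]
contact_force: [-0.4, -0.4, 0.2]
opening: 0.07
row [10.73 -0.21 -0.07] turn -0.26 t 23.3 q6 0.8
```

```bash
python3 -m crank '[[3.5,-0.2,-0.1,-0.2,7],[7,-0.2,-0.1,-0.2,7],[9.5,-0.2,-0.1,-0.2,7],[10.7,-0.2,-0.1,-0.2,7],[10.7,-0.2,-0.1,-0.2,7],[10.7,-0.2,-0.1,-0.2,7],[10.7,-0.2,-0.1,-0.2,3],[10.7,-0.2,-0.1,-0.2,3],[10.7,-0.2,-0.1,-0.2,3],[10.7,-0.2,-0.1,-0.2,3],[10.7,-0.2,-0.1,-0.2,3],[10.7,-0.2,-0.1,-0.2,3]]'
python3 pre.py 3
python3 -m crank '[[0,0,0,0,3],[0,0,0,0,3],[0,0,0,0,3]]'
python3 -c "
from h import *
print(Ro.from_quat(bot.read_state()['eef_rot']).as_matrix()[:,0])"
```

```text
time_s: 24.3
ee_pos: [0.6144, -0.2167, 0.1424]
eef_rot: [0.709, 0.085, -0.695, 0.085]
contact_force: [0.4, -1.5, 2.0]
opening: 0.0374
row [ 0.13 -0.08  0.06] turn -0.07 t 24.3 q6 0.8
time_s: 24.55
ee_pos: [0.6143, -0.2167, 0.1424]
eef_rot: [0.709, 0.085, -0.695, 0.085]
contact_force: [0.1, 0.2, 1.1]
opening: 0.0371
[ 0.01919666  0.00231767 -0.99981304]
```

```bash
python3 -m crank '[[-1,0,0,0,3],[-3,0,0,0,3],[-6,0,0,0,3],[-10,0,0,0,3],[-13.4,0,0,0,3],[-13.4,0,0,0,3],[-13.4,0,0,0,3]]'
python3 -c "
from h import *
go(row(MAG,0)[0,:2]-[.001,0],.275,MAG[2])"
```

```text
time_s: 25.13
ee_pos: [0.6124, -0.2173, 0.2786]
eef_rot: [0.71, 0.084, -0.694, 0.086]
contact_force: [-0.2, -0.1, -6.5]
opening: 0.037
row [ -0.06 -47.11   8.  ] turn 1.48 t 25.13 q6 0.8
```

```bash
python3 -m crank '[[0,-3,0.5,0.4,3],[0,-7,1.2,0.8,3],[0,-47.1,8,1.5,3],[0,-47.1,8,1.5,3],[0,-47.1,8,1.5,3],[0,-47.1,8,1.5,3],[0,-47.1,8,1.5,3],[0,-47.1,8,1.5,3],[0,-47.1,8,1.5,3],[0,-47.1,8,1.5,3],[0,-47.1,8,1.5,3],[0,-47.1,8,1.5,3]]'
python3 -c "
from h import *
bot.camera('top');bot.camera('top')
go(row(MAG,0)[0,:2]-[.001,0],.21,MAG[2])"
```

```text
time_s: 26.13
ee_pos: [0.4184, 0.2228, 0.2714]
eef_rot: [0.709, 0.076, -0.697, 0.077]
contact_force: [0.6, 0.0, -5.4]
opening: 0.037
row [ 6.13  0.38 -0.23] turn 0.31 t 26.23 q6 1.59
```

```bash
python3 -m crank '[[1,0.4,-0.2,0.3,3],[4,0.4,-0.2,0.3,3],[6.1,0.4,-0.2,0.3,3],[6.1,0.4,-0.2,0.3,3],[6.1,0.4,-0.2,0.3,3]]'
python3 -c "
from h import *
bot.camera('top');bot.camera('top')
go(row(MAG,0)[0,:2]-[.001,0],.149,MAG[2])"
```

```text
time_s: 26.65
ee_pos: [0.4203, 0.2192, 0.2077]
eef_rot: [0.706, 0.075, -0.7, 0.076]
contact_force: [0.3, -0.4, -4.5]
opening: 0.0369
row [ 6.16 -0.11  0.11] turn -0.07 t 26.75 q6 1.59
```

```bash
python3 -m crank '[[2,-0.1,0,0,3],[3.5,-0.1,0.1,0,3],[4.5,-0.1,0.1,0,3],[5.2,-0.1,0.1,0,3],[5.8,-0.1,0.1,0,3],[6.2,-0.1,0.1,0,3],[6.4,-0.1,0.1,0,3],[6.5,-0.1,0.1,0,3],[6.5,-0.1,0.1,0,3],[6.5,-0.1,0.1,0,3]]'
python3 -c "
from h import *
go(row(MAG,0)[0,:2]-[.001,0],.1424,MAG[2])"
```

```text
time_s: 27.58
ee_pos: [0.4224, 0.2209, 0.146]
eef_rot: [0.709, 0.075, -0.697, 0.076]
contact_force: [-0.4, 0.5, -5.5]
opening: 0.0369
row [ 0.36 -0.01  0.06] turn -0.06 t 27.58 q6 1.59
```

```bash
python3 -m crank '[[0.1,0,0.05,0,3],[0.2,0,0.05,0,3],[0.3,0,0.05,0,3],[0.38,0,0.05,0,3],[0.44,0,0.05,0,3],[0.48,0,0.05,0,3]]'; python3 -c "
from h import *
bot.camera('top');print(bot.read_state()['ee_pos'],bot.read_state()['contact_force'])"
```

```text
time_s: 28.08
ee_pos: [0.4224, 0.2208, 0.1423]
eef_rot: [0.709, 0.075, -0.697, 0.076]
contact_force: [-5.0, -2.5, 11.9]
opening: 0.0369
[0.42236783 0.22084585 0.14227506] [-4.76622879 -2.02588438  6.83919321]
```

Seated. Release, lift, and back off far enough that both cameras can see the magazine.

```bash
python3 -m crank '[[0,0,0,0,4.2],[0,0,0,0,4.6],[0,0,0,0,6.5],[0,0,0,0,6.5],[0,0,0,0,6.5],[0,0,0,0,6.5],[0,0,0,0,6.5],[-3,0,0,0,6.5],[-7,0,0,0,6.5],[-11,0,0,0,6.5],[-14,0,0,0,6.5]]'
python3 -m crank '[[0,5,0,0,7],[0,10,0,0,7],[0,15,0,0,7],[0,20,0,0,7],[0,24,0,0,7],[0,24,0,0,7]]'
python3 - <<'E'
from h import *
bot.camera("scene");P=row(MAG,.062)
im=bot.camera("scene");it=bot.camera("top")
rg=[(ring(*x,.024),(0,0,255)) for x in P]
cv2.imwrite("pics/k5.png",np.hstack([crop("scene",im,305,180,100,125,4,rg),crop("top",it,90,120,100,125,4,rg)]))
for t in("straight","vee","ball","disc"):
    for c in("scene","top"):print(t,c,[(np.round(d["xyz"],3).tolist(),round(d["p"],2)) for d in bot.place_of(c,t+"_grip")][:2])
print(P.round(3))
E
```

```text
time_s: 29.05
ee_pos: [0.4203, 0.2209, 0.2853]
eef_rot: [0.71, 0.076, -0.696, 0.076]
contact_force: [1.0, 0.0, 0.8]
opening: 0.0649
time_s: 29.55
ee_pos: [0.4717, -0.0164, 0.2863]
eef_rot: [0.71, 0.075, -0.696, 0.076]
contact_force: [1.0, -0.4, -0.3]
opening: 0.0701
straight scene [([0.421, 0.218, 0.095], 0.69)]
straight top [([0.42, 0.223, 0.092], 0.85)]
vee scene [([0.486, 0.235, 0.092], 0.82)]
vee top [([0.546, -0.233, 0.015], 0.63)]
ball scene [([0.628, 0.264, 0.091], 0.75), ([0.479, -0.251, 0.013], 0.71)]
ball top [([0.634, 0.268, 0.092], 0.81)]
disc scene [([0.434, -0.373, 0.078], 0.85), ([0.512, -0.378, 0.076], 0.72)]
disc top [([0.433, -0.38, 0.072], 0.71), ([0.52, -0.376, 0.077], 0.6)]
[[0.423 0.221 0.062]
 [0.491 0.236 0.062]
 [0.56  0.251 0.062]
 [0.628 0.266 0.062]]
```

View pics/k5.png

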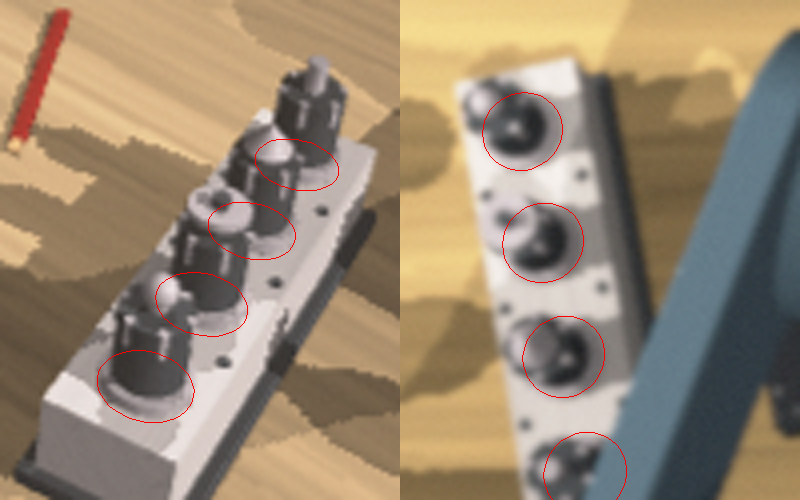

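All four holders stand upright with their flanges on the bar. From near to far they are straight, vee, disc, ball, and the gripper is clear. Handing in.

```bash
python3 -c "
from bench import bot
print(bot.job_done())"
```

```text
the job is handed in; nothing more can be done
None
```

I moved all four holders from the rack to the magazine in reverse order and handed the job in at about 30 s of the allowed 120 s. Ball went into the farthest pocket, then disc, vee, and straight into the nearest.

- **Seating:** each holder was lowered until it touched, within 1 mm of the height it was gripped at. The wrist force readings I took, after each move, peaked at about 12 N. The last pictures show all four upright with their flanges flush on the bar, and the gripper well away.
- **Position check:** for straight and ball, both cameras agreed with the pocket positions to within about 6 mm. For vee, the scene camera agreed to within about 5 mm.
- **Checks that disagreed:** for vee, the top camera reported a point on the empty rack. For disc, both cameras reported only the red and green look-alikes. I confirmed both holders by eye in the pictures instead. The look-alikes were never touched.

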